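Tip a stray bearing ball out of a half housing

ROBOT

A 6-joint arm with a two-finger parallel gripper is mounted at the origin on the work surface. World frame = base frame: x ahead of the robot, y to its left, z up, the work surface at z = 0. Lengths are in m, angles in rad, forces in N, time in s.
With the tool pointing down it reaches from about 0.25 to 0.725 m from the base axis. Payload 9.7 kg.
Tool frame: the origin (TCP) lies between the finger pads, 19 mm behind the fingertips; this is the grasp point; z points along the fingers, y is the line along which they close (so a half turn about z gives the same grasp; the last joint's range is limited). The gripper opens to 85 mm and grips with 20 to 120 N. Pads are 22 mm wide; open, the fingers measure 114 mm over their backs; the gripper's body (76 mm by 85 mm) begins 54 mm behind the grasp point. The pads swing forward as they close: fully open they stand 13 mm farther back than shut.
Start: joints at [1.348, 0.087, 0.176, 1.66, 0, 1.571], TCP at [0.122, 0.536, 0.25] pointing down, gripper open.
Joint ranges: [-3.13, 3.13], [-0.85, 1.81], [-1.15, 1.24], [-2.2, 2.28], [-1.44, 1.52], [-3.14, 3.14]. Speed limits (rad/s): [2.22, 2.22, 2.57, 3.14, 3.14, 3.14].

INTERFACE

Orientations are given as a 3x3 rotation matrix whose columns are the frame's x, y, z axes.
In Python, from workcell import r gives the robot as it stands. The module is installed in compiled form; this text tells all that it offers. Calls block until the motion is done:
- r.move_to(position, orientation): joint-space move of the TCP to a pose.
- r.line_to(position, rotation=None, max_speed=0.15): straight line of the TCP; rotation=None keeps the orientation; max_speed is the mean speed in m/s.
- r.move_j(angles): joint-space move.
- r.let_go() and r.grasp(grasp_force=None): open the fingers fully, or close them until they stop; grasp_force is the grip in N (None keeps the last).
- r.pause(seconds).
- r.inverse_kinematics(position, orientation): joint angles nearest the present ones, or None.
- r.state(): the state.
- r.get_image(name): name is "side" or "top" or "wrist"; returns the picture (420x560x3 uint8, red, green, blue); there is no depth.
- r.camera_info(name): a dict with "intrinsics" (3x3 intrinsics, pixels), "pose" (4x4, takes a point from camera to world coordinates). Camera axes: x right, y up, looking along -z (the intrinsics and any distortion apply to the point x, -y, -z); pixel columns grow to the right and rows downward; lengths in m; the calibration is good to about 2 mm. A picture is of the moment at which its call begins: read the wrist's pose just before it. camera_info takes no time and is no camera call; for the wrist camera it gives the pose at the moment of the call.
A pose or a line that the arm cannot do raises r.PlanningError and nothing moves.
- r.finish_job(): hands the job in; it is judged then, once.
The state is a dict: "clock": time; "qpos": joint angles; "dq": joint speeds; "effort": joint torques, N m; "eef_pos": TCP position; "ee_rot": TCP orientation; "wrist_force": force on the tool from outside, world axes, zero at the start; "ft_torque": the same for the moment, N m; "opening": opening from 0.0 (shut) to 1.0 (fully open); "grasp_force": force on a finger pad.
Only numpy, scipy, OpenCV 4.12 (cv2) and the standard library are available. Lean on these libraries where they do the work, as an engineer would, in place of code of your own. Each camera call takes 0.05 s, during which the arm holds its last target. There are 200 camera calls.

TASK

A stray bearing ball lies in the black half housing on its tipping stand. Unscrew the red captive plug over the spout all the way to its stop, then lift the housing's steel bar to tip it to 40 degrees (never past 50) and hold it there for a moment, so that the ball rolls out under the plug into the blue bin. Lower the housing gently all the way back to level, without letting it drop; leave the plug unscrewed, the bin where it stands and the other things on the bench undisturbed.

Things in the scene. Friction and masses are not known exactly. Their poses are not given: they have to be found in the camera images.
- stand: brass base plate (200 x 160 mm) fixed to the bench, with two steel cheeks (outer faces 150 mm apart, 150 mm high) that carry the housing's hinge axis 140 mm above the bench. Origin on the bench under the hinge axis, midway between the cheeks; x towards the spout, away from the lifting bar; y along the hinge axis; z up. Angle dial on the +y cheek, its 40 degree tick red
- housing (a joint): tip angle of the black open-topped half housing (0.6 to 0.9 kg) about the hinge axis, rad: 0 = level, on its rest stop; grows as the bar end is lifted and the spout dips; 0.698 = 40 degrees; far stop 1.05. Little friction, no latch: 3 to 5 N lifts it at the bar, and it falls back if let go. Its floor slopes back 15 degrees, so the ball stays in at small tips
- housing_bar (a point): middle of the lifting bar: round steel, 12 mm thick, 100 mm long, parallel to the hinge axis and 185 mm behind it (towards the robot), 140 mm above the bench when level; 54 mm open gap to the pan. It swings up in a 185 mm arc about the hinge axis and may turn between the fingers, so the tool can stay upright
- spout_tip (a point): floor of the spout at its outer end, 75 mm beyond the hinge axis and 20 mm below it when level. A 24 mm wide channel under the plug leads here from the housing's pan (100 mm wide, reaching 131 mm behind the axis, walls up to 16 mm above the axis)
- plug (a joint): turn of the red captive plug, rad: 0 = screwed down, grows anticlockwise seen from above, stop at 2.6 = fully unscrewed; starts between 0 and 0.2. Fast thread: rises 5.4 mm per rad. Friction about 0.12 N m; stays where left. Its 16 mm steel shank blocks the ball's way until unscrewed past about 2.1
- plug_grip (a point): on the plug's axis, where to put the TCP to grip from above: 21 mm over the underside, 9 mm under the top of the red round cap (40 mm diameter, 30 mm high, white stripe on top). Below the cap, 6 mm clear when shut, is a grey bridge 50 x 62 mm. The axis crosses the hinge axis, upright when level; shut, this point is 187 mm above the bench. Rises with the plug
- ball_center (a point): centre of the steel ball, 16 mm diameter, 17 g; starts at the rear wall of the housing's pan
- bin: loose blue open-topped bin, 150 (x) x 120 (y) mm, 0.5 kg, walls 5 mm, 48 mm high on the spout side and 85 mm at the far side (its sides 48 mm, 82 mm over the far half); stands under the spout. Origin: centre of its underside; x away from the stand
- eyebolt: bystander: steel eye bolt standing on its foot, 67 mm high; origin under its foot
- tin: bystander: jar with yellow label, 60 mm diameter, 65 mm high; origin under its centre
- fitting: bystander: brass pipe fitting, 28 mm diameter, 46 mm high, upright; origin under its centre
- hexkeys: bystander: hex keys in a red holder lying flat, 34 x 60 x 18 mm, keys to -y; origin under the holder
- bracket: bystander: brass-coloured steel bracket, 100 x 50 x 48 mm; origin under its centre
- gear: bystander: steel gear lying flat with hub up, 86 mm diameter, 30 mm high; origin under its centre
- driver: bystander: screwdriver with blue handle lying flat on the bench; origin under its middle
Things that resemble listed ones, but are neither listed nor needed, are in the scene too. What is shaped like the bin but purple or turquoise is not meant.

How it is judged:
On the way, in this order (a step that is already met when the one before it is completed fails the run):
1. the red plug is unscrewed to its stop (past 2.45 rad) while the housing is level (value of joint plug above 2.45 rad and value of joint housing below 0.08 rad), for 0.2 s.
2. the housing is held tipped at 40 degrees (35 to 45) for half a second (value of joint housing between 0.611 and 0.785 rad), for 0.5 s.
At the end, for the whole second after the job is handed in: The ball lies at rest in the blue bin, which stands upright within 30 mm of its place; the housing is level on its rest (within 2 degrees); the plug is still unscrewed (past 2.3 rad) (x of ball_center in the frame of bin between -0.07 and 0.07 m and y of ball_center in the frame of bin between -0.055 and 0.055 m and z of ball_center in the frame of bin between 0 and 0.025 m and linear speed of ball below 0.05 m/s and value of joint housing below 0.035 rad and value of joint plug above 2.3 rad and angle between bin's own z axis and vertical below 0.1 rad); the robot touches nothing.
It fails at once if the housing is tipped past 50 degrees (value of joint housing above 0.873 rad).
It fails at once if the housing is dropped (falls back faster than 1.5 rad/s while still more than 4 degrees from level) (velocity of joint housing below -1.5 rad/s and value of joint housing above 0.07 rad).
It fails at once if the bin is shoved more than 30 mm (distance of bin from where it was at the start of the episode above 0.03 m).
It fails at once if another thing on the bench is moved more than 30 mm or tipped over (distance of any of eyebolt, tin, fitting, hexkeys, bracket, gear, driver from where it was at the start of the episode above 0.03 m or angle between any of eyebolt, tin, fitting, hexkeys, bracket, gear, driver's own z axis and vertical above 0.5 rad).
It also fails if it takes over 67 s, if anything falls off the work surface, if the arm or the gripper's body presses on something with over 40 N, if the wrist force passes 120 N, or if a joint passes its speed limit or range.

## Working session

There is one attempt and no reset: what is moved stays moved. The work goes in short steps, each a Python script; the robot and the scene stay as the last script left them, time stands still between calls to the robot, and variables do not carry over. Pictures are saved under pics/ and viewed, at most 10 in all, crops included, and the job is handed in when it is done.

```bash
mkdir -p pics
python3 - <<'E'
from workcell import r
import cv2,numpy as np
np.set_printoptions(precision=4,suppress=True)
for n in("top","side"):
    cv2.imwrite(f"pics/{n}0.png",r.get_image(n)[:,:,::-1]); c=r.camera_info(n); print(n,c)
s=r.state();print(s["clock"],s["ee_rot"],s["eef_pos"])
E
```

```text
top {'intrinsics': array([[436.3771,   0.    , 273.4419],
       [  0.    , 436.3771, 211.1689],
       [  0.    ,   0.    ,   1.    ]]), 'pose': array([[ 0.0244,  0.9954, -0.093 ,  0.4349],
       [-0.9997,  0.0246,  0.0014, -0.0259],
       [ 0.0037,  0.0929,  0.9957,  1.5203],
       [ 0.    ,  0.    ,  0.    ,  1.    ]])}
side {'intrinsics': array([[509.9004,   0.    , 276.5308],
       [  0.    , 509.9004, 204.3126],
       [  0.    ,   0.    ,   1.    ]]), 'pose': array([[ 0.9784,  0.143 , -0.1494,  0.3247],
       [-0.2066,  0.7104, -0.6728, -1.0866],
       [ 0.0099,  0.6891,  0.7246,  1.2951],
       [ 0.    ,  0.    ,  0.    ,  1.    ]])}
0.1 [[-0.9753  0.221  -0.0002]
 [ 0.221   0.9753 -0.0011]
 [-0.     -0.0011 -1.    ]] [0.1215 0.5362 0.2494]
```

View pics/top0.png

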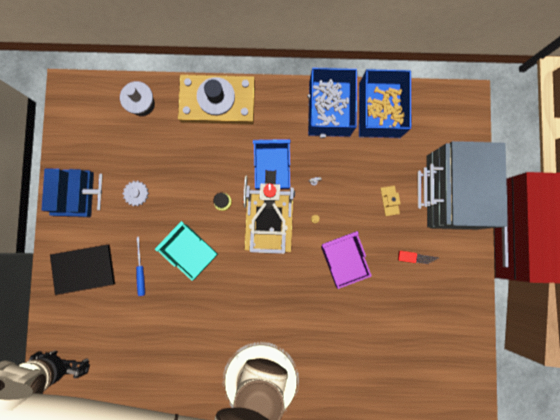

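View pics/side0.png

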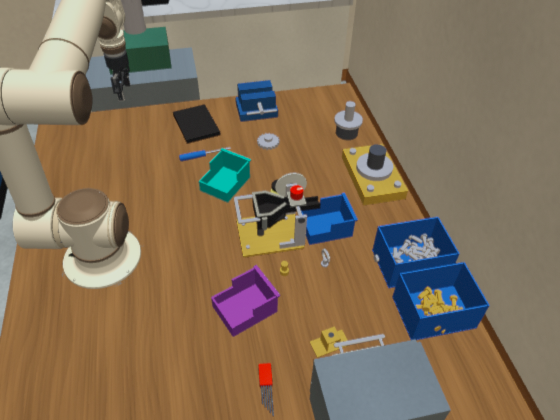

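The top view shows the stand at about (269,215): red cap (269,190), bar near row 250, and the blue bin behind at (271,165). The other bystanders are well clear. Next I'll measure the cap and the bar on an enlarged crop.

```bash
cat > h.py <<'E'
from workcell import r
import cv2,numpy as np
np.set_printoptions(precision=4,suppress=True)
def ray(n,uv,c=None):
    c=c or r.camera_info(n); d=np.linalg.inv(c["intrinsics"])@[*uv,1]; P=c["pose"]
    return P[:3,3],P[:3,:3]@[d[0],-d[1],-d[2]]
def at_z(n,uv,z,c=None):
    o,d=ray(n,uv,c); return o+d*(z-o[2])/d[2]
def proj(n,p,c=None):
    c=c or r.camera_info(n); P=c["pose"]; q=P[:3,:3].T@(np.array(p)-P[:3,3]); q=q*[1,-1,-1]
    q=c["intrinsics"]@q; return q[:2]/q[2]
def tri(obs):
    A=0;b=0
    for n,uv in obs:
        o,d=ray(n,uv); d=d/np.linalg.norm(d); M=np.eye(3)-np.outer(d,d); A=A+M; b=b+M@o
    return np.linalg.solve(A,b)
E
python3 - <<'E'
from h import *
t=cv2.imread("pics/top0.png");s=cv2.imread("pics/side0.png")
def red(im,x0,x1,y0,y1):
    b,g,rr=[im[...,i].astype(int) for i in range(3)]
    m=((rr>130)&(g<80)&(b<80)).astype(np.uint8); k=np.zeros_like(m);k[y0:y1,x0:x1]=m[y0:y1,x0:x1]
    ys,xs=np.nonzero(k); return xs.mean(),ys.mean(),len(xs),xs.min(),xs.max(),ys.min(),ys.max()
a=red(t,255,285,178,205);b=red(s,280,310,175,205);print(a,b)
print(tri([("top",a[:2]),("side",b[:2])]), at_z("top",a[:2],.192))
c1=cv2.resize(t[135:260,225:310],None,fx=6,fy=4.8*1.25/1.25*1.0,interpolation=cv2.INTER_CUBIC) if 0 else cv2.resize(t[135:260,230:310],None,fx=4.8,fy=4.8,interpolation=cv2.INTER_CUBIC)
c2=cv2.resize(s[165:260,225:310],None,fx=4.8,fy=4.8,interpolation=cv2.INTER_CUBIC)
o=np.zeros((600,800,3),np.uint8);o[:600,:384]=c1;o[:456,390:798]=c2;cv2.imwrite("pics/c.png",o)
E
```

```text
(np.float64(269.0), np.float64(191.57142857142858), 35, np.int64(264), np.int64(274), np.int64(183), np.int64(196)) (np.float64(296.1595744680851), np.float64(190.59574468085106), 94, np.int64(290), np.int64(303), np.int64(185), np.int64(199))
[ 0.622  -0.013   0.1873] [ 0.619  -0.0127  0.192 ]
```

View pics/c.png

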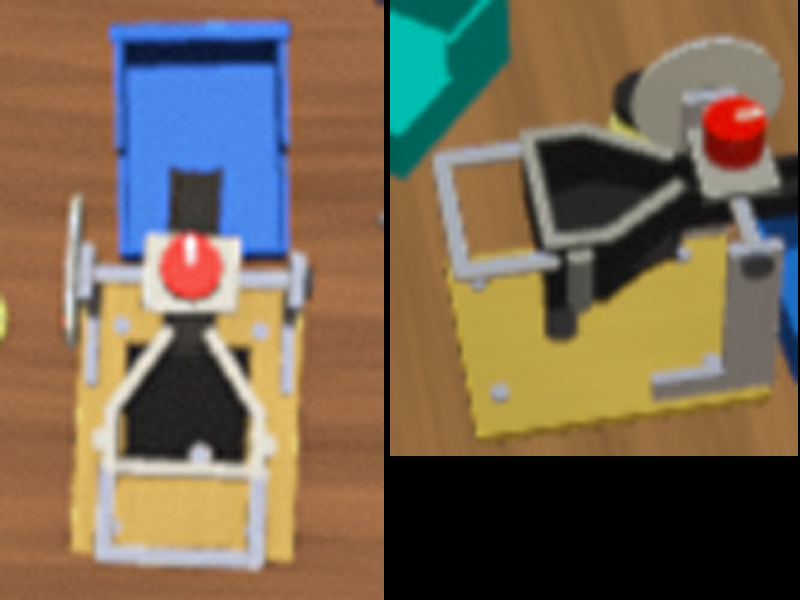

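The crop shows the red cap centre at crop (190,266), so image (269.5,190.3). The bar runs from crop (105,553) to (262,563) and the cheeks sit at (82,275) and (300,280). The stripe points to +x, and the housing is level.

Run:
```python
from h import *
f=lambda x,y:(230+(x+.5)/4.8-.5,135+(y+.5)/4.8-.5)
g=lambda x,y:(225+(x-390+.5)/4.8-.5,165+(y+.5)/4.8-.5)
P=at_z("top",f(190,266),.196); L=at_z("top",f(105,553),.146); R=at_z("top",f(262,563),.146)
print("plug",P,tri([("top",f(190,266)),("side",g(734,120))]))
M=(L+R)/2; print("bar",L,R,M,"dist",np.linalg.norm((P-M)[:2]))
v=(P-M)[:2];w=(L-R)[:2];print("yaw",np.arctan2(v[1],v[0]),np.arctan2(-w[0],w[1]),np.linalg.norm(w))
A=at_z("top",f(86,270),.15);B=at_z("top",f(299,282),.15);w=(A-B)[:2];print("cheeks",A,B,np.arctan2(-w[0],w[1]),np.linalg.norm(w))
# base corners
for q in[(72,550),(293,558)]:print(at_z("top",f(*q),.01))
# bin
print("bin", [at_z("top",f(*q),z) for q,z in [((122,255),.048),((289,252),.048),((110,30),.085),((290,30),.085)]])
```

```text
plug [ 0.6232 -0.0132  0.196 ] [ 0.6242 -0.0132  0.1918]
bar [0.4398 0.038  0.146 ] [ 0.4358 -0.0647  0.146 ] [ 0.4378 -0.0133  0.146 ] dist 0.1854239176342799
yaw 0.0007648970603175743 -0.03892366442982883 0.10279297597323968
cheeks [0.6254 0.0558 0.15  ] [ 0.6209 -0.0849  0.15  ] -0.031834072883107356 0.14074646288400802
[0.4418 0.0681 0.01  ]
[ 0.44   -0.0907  0.01  ]
bin [array([0.6509, 0.0367, 0.048 ]), array([ 0.656 , -0.0817,  0.048 ]), array([0.8039, 0.048 , 0.085 ]), array([ 0.8071, -0.0778,  0.085 ])]
```

```bash
cat >> h.py <<'E'
def Rd(t): c,s=np.cos(t),np.sin(t); return np.array([[c,s,0],[s,-c,0],[0,0,-1.]])
E
python3 - <<'E'
from h import *
p=[.6235,-.0132,.30]
for t in np.arange(-3,3.2,.5):
    q=r.inverse_kinematics(p,Rd(t)); print(round(t,2),q)
q=r.inverse_kinematics([.5935,-.0132,.33],Rd(0.)); 
r.move_to([.585,-.0132,.33],Rd(-1.3+0) if 0 else Rd(0.))
c=r.camera_info("wrist"); im=r.get_image("wrist")
np.savez("w1.npz",K=c["intrinsics"],P=c["pose"]); cv2.imwrite("pics/w1.png",im[:,:,::-1])
s=r.state();print(s["clock"],s["eef_pos"],s["qpos"],c["pose"])
print(proj("wrist",[.6235,-.0132,.196]),proj("wrist",[.438,-.0133,.146]))
E
```

```text
-3.0 [-0.0212  0.3036  0.5262  1.7933  0.     -0.1628]
-2.5 [-0.0212  0.3036  0.5262  1.7933  0.     -0.6628]
-2.0 [-0.0212  0.3036  0.5262  1.7933  0.     -1.1628]
-1.5 [-0.0212  0.3036  0.5262  1.7933  0.     -1.6628]
-1.0 [-0.0212  0.3036  0.5262  1.7933  0.     -2.1628]
-0.5 [-0.0212  0.3036  0.5262  1.7933  0.     -2.6628]
0.0 [-0.0212  0.3036  0.5262  1.7933  0.      3.1204]
0.5 [-0.0212  0.3036  0.5262  1.7933  0.      2.6204]
1.0 [-0.0212  0.3036  0.5262  1.7933  0.      2.1204]
1.5 [-0.0212  0.3036  0.5262  1.7933  0.      1.6204]
2.0 [-0.0212  0.3036  0.5262  1.7933  0.      1.1204]
2.5 [-0.0212  0.3036  0.5262  1.7933  0.      0.6204]
3.0 [-0.0212  0.3036  0.5262  1.7933  0.      0.1204]
2.7083 [ 0.585  -0.0124  0.3299] [-0.0213  0.2258  0.4916  1.8367  0.0001  3.1188] [[ 0.001   0.9614  0.2752  0.6538]
 [-1.      0.0008  0.0008 -0.0127]
 [ 0.0005 -0.2752  0.9614  0.453 ]
 [ 0.      0.      0.      1.    ]]
[275.1273 164.4212] [274.9206 316.6474]
```

View pics/w1.png

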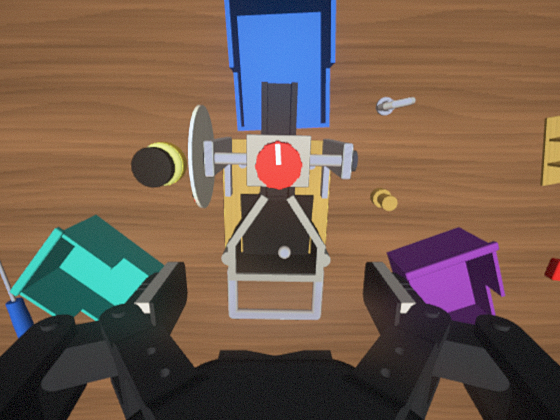

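The wrist view shows the cap centre at (278,164), the bar from (232,315) to (323,314) and the ball at (284,252). This agrees with the top view to within about 3 px.

Run:
```python
from h import *
z=np.load("w1.npz");c=dict(intrinsics=z["K"],pose=z["P"])
im=cv2.imread("pics/w1.png").astype(int); m=((im[...,2]>120)&(im[...,1]<90)&(im[...,0]<90)); m[:, :245]=0;m[:,320:]=0;m[:140]=0;m[200:]=0
ys,xs=np.nonzero(m); (cx,cy),(w,h),_=cv2.minAreaRect(np.c_[xs,ys].astype(np.float32)); print(cx,cy,w,h,xs.min(),xs.max(),ys.min(),ys.max())
u=((xs.min()+xs.max())/2,(ys.min()+ys.max())/2)
print("plug",at_z("w",u,.195,c))
L=at_z("w",(232.5,315),.146,c);R=at_z("w",(322.5,314),.146,c);print("bar",L,R,(L+R)/2,np.linalg.norm(L-R))
print("cheek",at_z("w",(205,158),.15,c),at_z("w",(354,161),.15,c))
```

```text
277.7500305175781 164.75001525878906 45.961936950683594 45.25482940673828 256 301 141 189
plug [ 0.6229 -0.0161  0.195 ]
bar [0.4402 0.037  0.146 ] [ 0.4417 -0.0696  0.146 ] [ 0.4409 -0.0163  0.146 ] 0.10660991040579398
cheek [0.6244 0.057  0.15  ] [ 0.6216 -0.0926  0.15  ]
```

Run:
```python
from h import *
x,y,z0,t0=.623,-.0147,.1875,.15
r.move_to([x,y,.25],Rd(t0)); r.line_to([x,y,z0],max_speed=.08)
def st(l):
    s=r.state();print(l,round(s["clock"],2),s["eef_pos"],s["wrist_force"],s["ft_torque"],round(s["opening"],3),round(s["grasp_force"],1),round(s["qpos"][5],3))
st("down"); r.grasp(25); st("grip")
r.line_to([x,y,z0+.0054*.15],Rd(t0+.15)); st("turn")
```

```text
down 4.08 [ 0.6232 -0.0147  0.1882] [0.5814 0.0688 0.3818] [-0.0425  0.0069  0.0377] 1.0 0.0 2.968
grip 4.57 [ 0.6232 -0.0152  0.188 ] [-0.5951 -3.1455  3.3695] [-0.7537 -0.0247  0.0055] 0.457 26.0 2.968
turn 4.87 [ 0.6232 -0.0151  0.1888] [ 0.0931 -5.0841  4.3398] [-1.0611  0.0026  0.0736] 0.463 26.1 2.821
```

Run:
```python
from h import *
x,y,z0,t0=.623,-.0156,.1875,.15
r.grasp(40)
for a in list(np.arange(.4,2.4,.25))+[2.4,2.5,2.6,2.7]:
    r.line_to([x,y,z0+.0054*a],Rd(t0+a)); s=r.state()
    print(round(a,2),round(s["clock"],2),s["eef_pos"],s["wrist_force"],s["ft_torque"],round(s["qpos"][5],3))
    if abs(s["ft_torque"][2])>.6: break
c=r.camera_info("wrist"); im=r.get_image("wrist"); cv2.imwrite("pics/w2.png",im[:,:,::-1])
```

```text
0.4 5.48 [ 0.6232 -0.0153  0.1902] [-0.4246 -2.3022  5.391 ] [-0.3168  0.0268  0.0519] 2.57
0.65 5.88 [ 0.6232 -0.0153  0.1916] [ 1.3557 -1.8687  5.3722] [-0.2748  0.1059  0.0996] 2.32
0.9 6.28 [ 0.6231 -0.0153  0.1929] [-0.3023 -2.1356  7.1175] [-0.275   0.0973  0.0579] 2.07
1.15 6.68 [ 0.6232 -0.0153  0.1942] [ 0.2206 -2.3905  6.068 ] [-0.3363  0.1254  0.0897] 1.82
1.4 7.08 [ 0.6232 -0.0153  0.1956] [ 0.9014 -1.8671  5.3313] [-0.4002  0.1445  0.0956] 1.57
1.65 7.48 [ 0.6232 -0.0154  0.197 ] [ 0.1191 -2.3983  5.2628] [-0.4506  0.1356  0.0944] 1.32
1.9 7.88 [ 0.6232 -0.0154  0.1983] [-0.21   -2.2072  6.0417] [-0.4957  0.0975  0.1245] 1.07
2.15 8.28 [ 0.6232 -0.0154  0.1996] [-0.2686 -2.183   5.4895] [-0.5383  0.097   0.0917] 0.82
2.4 8.68 [ 0.6232 -0.0154  0.201 ] [-0.4087 -2.1995  4.8834] [-0.5508  0.0102  0.1086] 0.571
2.5 8.93 [ 0.6232 -0.0154  0.2015] [ 0.2805 -2.5548  6.8791] [-0.5235  0.0265  0.0803] 0.47
2.6 9.18 [ 0.623  -0.0153  0.2017] [-1.3669 -0.0688  4.8791] [-0.0368  0.1858 -0.1319] 0.372
2.7 9.43 [ 0.6229 -0.0153  0.2018] [-0.7278 -0.1185  3.1994] [0.1163 0.0424 0.0561] 0.272
```

Run:
```python
from h import *
x,y,z0,t0=.623,-.0154,.2015,.15
r.line_to([x,y,z0],Rd(t0+2.95)); s=r.state();print(s["clock"],s["eef_pos"],s["wrist_force"],s["ft_torque"])
r.let_go(); r.line_to([x,y,.27],max_speed=.15)
r.move_to([.585,-.0132,.33],Rd(0.))
c=r.camera_info("wrist"); im=r.get_image("wrist")
np.savez("w3.npz",K=c["intrinsics"],P=c["pose"]); cv2.imwrite("pics/w3.png",im[:,:,::-1])
cv2.imwrite("pics/w3c.png",cv2.resize(im[120:340,200:360,::-1],None,fx=2.7,fy=2.7,interpolation=cv2.INTER_CUBIC))
print(r.state()["clock"])
```

```text
9.8833 [ 0.6232 -0.0153  0.2016] [ 0.5948 -0.5225  2.8558] [ 0.0342 -0.3485  0.0884]
13.6833
```

View pics/w3c.png

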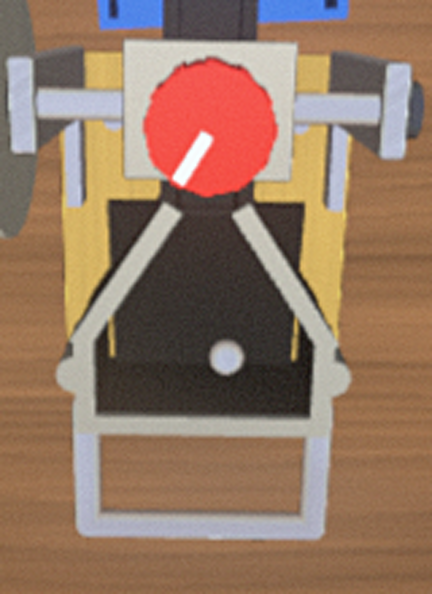

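The stripe now points at about 2.6 rad, so the plug is at its stop. The bar is at crop (202,525) and the pan's rear rim at row 435. With open fingers upright the gap looks tight, so I'll check the gap and whether tilted grasps are feasible.

```bash
cat >> h.py <<'E'
def Rp(p,s=1,yaw=-.018):
    # tool pitched p from straight down towards +x, closing in the x-z plane
    z=np.array([np.sin(p),0,-np.cos(p)]); y=s*np.array([np.cos(p),0,np.sin(p)]); x=np.cross(y,z)
    c,q=np.cos(yaw),np.sin(yaw); return np.array([[c,-q,0],[q,c,0],[0,0,1]])@np.c_[x,y,z]
H=np.array([.623,-.0153,.14])
def bar(a,yaw=-.018,rad=.185):
    return H+np.array([-rad*np.cos(a)*np.cos(yaw),-rad*np.cos(a)*np.sin(yaw),rad*np.sin(a)])
E
python3 - <<'E'
from h import *
z=np.load("w3.npz");c=dict(intrinsics=z["K"],pose=z["P"])
g=lambda x,y:(200+(x+.5)/2.7-.5,120+(y+.5)/2.7-.5)
for n,q,zz in [("rim",(202,435),.156),("rimfront",(202,418),.156),("bar in",(202,513),.142),("bar out",(202,538),.142),("barL",(78,525),.146),("barR",(327,525),.146),("cap",(210,127),.21)]: print(n,at_z("w",g(*q),zz,c))
print(bar(0),bar(.7))
for s in(1,-1):
  for p in np.arange(0,1.7,.2):
    o=[r.inverse_kinematics(bar(0)+d,Rp(p,s)) is not None for d in (np.zeros(3),Rp(p)[:,2]*-.09)]+[r.inverse_kinematics(bar(a),Rp(p,s)) is not None for a in(.35,.7)]
    print(s,round(p,1),o,r.inverse_kinematics(bar(0),Rp(p,s)))
E
```

```text
rim [ 0.4909 -0.0135  0.156 ]
rimfront [ 0.4986 -0.0135  0.156 ]
bar in [ 0.4448 -0.0134  0.142 ]
bar out [ 0.4321 -0.0134  0.142 ]
barL [0.4415 0.0409 0.146 ]
barR [ 0.4415 -0.0683  0.146 ]
cap [ 0.6233 -0.0159  0.21  ]
[ 0.438 -0.012  0.14 ] [ 0.4815 -0.0128  0.2592]
1 0.0 [True, True, True, True] [-0.0273 -0.195  -0.3059  1.4599  0.      1.5615]
1 0.2 [True, True, True, True] [-0.0286 -0.3995 -0.4778  1.2925  0.0021  1.5604]
1 0.4 [True, True, True, True] [-0.0302 -0.6126 -0.6542  1.1292  0.0048  1.5596]
1 0.6 [True, False, True, True] [-0.0322 -0.8381 -0.8347  0.9743  0.008   1.5591]
1 0.8 [False, False, False, False] None
1 1.0 [False, False, False, False] None
1 1.2 [False, False, False, False] None
1 1.4 [False, False, False, False] None
1 1.6 [False, False, False, False] None
-1 0.0 [True, True, True, True] [-0.0273 -0.195  -0.3059  1.4599  0.     -1.5801]
-1 0.2 [True, True, True, True] [-0.0286 -0.3995 -0.4778  1.2925  0.0021 -1.5812]
-1 0.4 [True, True, True, True] [-0.0302 -0.6126 -0.6542  1.1292  0.0048 -1.582 ]
-1 0.6 [True, False, True, True] [-0.0322 -0.8381 -0.8347  0.9743  0.008  -1.5825]
-1 0.8 [False, False, False, False] None
-1 1.0 [False, False, False, False] None
-1 1.2 [False, False, False, False] None
-1 1.4 [False, False, False, False] None
-1 1.6 [False, False, False, False] None
```

The bar is confirmed at x = 0.4385, and the rim is only 52 mm ahead of it against 57 mm for open fingers. I'll pitch the tool 0.5 rad so the forward finger clears the rim.

Run:
```python
from h import *
P=.5; R=Rp(P); b=bar(0)
def st(l):
    s=r.state();print(l,round(s["clock"],2),s["eef_pos"],s["wrist_force"],s["ft_torque"],round(s["opening"],3),round(s["grasp_force"],1))
pre=b-.05*R[:,2]; hi=pre+[0,0,.09]
for n,p in(("hi",hi),("pre",pre)): print(n,p,r.inverse_kinematics(p,R))
r.move_to(hi,R); r.line_to(pre,max_speed=.1); st("pre")
r.line_to(b,max_speed=.06); st("at bar")
c=r.camera_info("wrist");im=r.get_image("wrist");cv2.imwrite("pics/w4.png",im[:,:,::-1]); print(proj("wrist",b))
```

```text
hi [ 0.4141 -0.0115  0.2739] [-0.0323 -0.7224 -0.481   1.3122  0.0068  1.5583]
pre [ 0.4141 -0.0115  0.1839] [-0.0323 -0.7804 -0.6844  1.1669  0.0068  1.5583]
pre 16.12 [ 0.4144 -0.0115  0.1847] [-0.1523 -0.5824 -0.3208] [ 0.0057  0.4245 -0.0166] 1.0 0.0
at bar 17.11 [ 0.4381 -0.012   0.1404] [ 0.082   0.4227 -0.1856] [ 0.0266  0.4468 -0.0203] 0.999 0.0
[276.8316 283.2165]
```

View pics/w4.png

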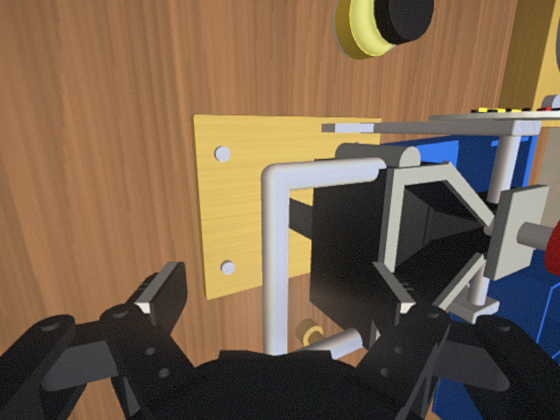

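The bar runs vertically at column 275, midway between the open fingers, and nothing is touching. Now I'll grip and lift.

Run:
```python
from h import *
R=Rp(.5)
def st(l):
    s=r.state();e=s["eef_pos"];print(l,round(s["clock"],2),e,"ang",round(float(np.arctan2(e[2]-.14,np.hypot(*(e-H)[:2]))),3),s["wrist_force"],round(s["opening"],3),round(s["grasp_force"],1))
r.grasp(40); st("grip")
for a in np.linspace(.1,.7,7):
    r.line_to(bar(a),R,max_speed=.06); st(round(a,2))
    if np.linalg.norm(r.state()["wrist_force"])>35: print("STOP");break
cv2.imwrite("pics/top5.png",cv2.resize(r.get_image("top")[130:260,225:315,::-1],None,fx=4.5,fy=4.5,interpolation=cv2.INTER_CUBIC))
```

```text
grip 17.83 [ 0.4382 -0.012   0.1402] ang 0.001 [1.6736 0.5848 0.7595] 0.121 38.9
0.1 18.29 [ 0.4388 -0.012   0.1579] ang 0.097 [ 2.9896 -0.2439 -4.72  ] 0.12 39.1
0.2 18.75 [ 0.4413 -0.012   0.177 ] ang 0.201 [-4.6678  0.1337 -2.4743] 0.121 39.4
0.3 19.21 [ 0.4455 -0.0121  0.1953] ang 0.302 [-13.2863   0.7981   1.1436] 0.124 39.7
0.4 19.67 [ 0.4515 -0.0122  0.2129] ang 0.402 [-20.0898   0.0149   6.3996] 0.126 39.9
0.5 20.12 [ 0.4598 -0.0124  0.2302] ang 0.505 [-19.1058   0.636    5.9545] 0.119 41.0
0.6 20.58 [ 0.4704 -0.0125  0.2466] ang 0.61 [-11.2751   0.321    5.0532] 0.121 41.1
0.7 21.04 [ 0.4818 -0.0128  0.2614] ang 0.71 [-8.6671 -0.124   3.3051] 0.123 41.3
```

Run:
```python
from h import *
r.pause(2)
t=r.get_image("top")[130:260,225:315,::-1];s=r.get_image("side")[150:280,225:375,::-1]
o=np.zeros((520,760,3),np.uint8);o[:468,:324]=cv2.resize(t,None,fx=3.6,fy=3.6,interpolation=cv2.INTER_CUBIC);q=cv2.resize(s,None,fx=2.8,fy=2.8,interpolation=cv2.INTER_CUBIC);o[:q.shape[0],330:330+q.shape[1]]=q
cv2.imwrite("pics/t6.png",o); st=r.state();print(st["clock"],st["eef_pos"],st["wrist_force"])
```

```text
23.1917 [ 0.4817 -0.0127  0.2613] [-7.9464 -0.379   4.795 ]
```

View pics/t6.png

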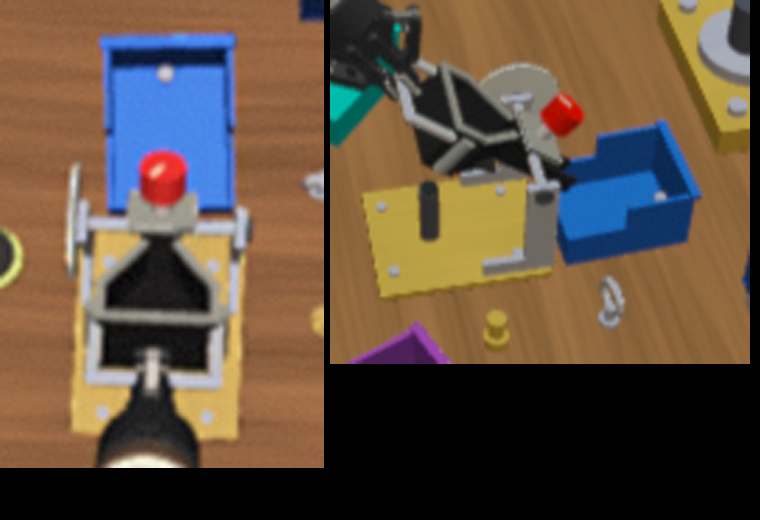

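The ball lies in the blue bin (left crop (165,73), right crop (660,197)). Now I'll lower the housing gently.

Run:
```python
from h import *
R=Rp(.5)
def st(l):
    s=r.state();print(l,round(s["clock"],2),s["eef_pos"],s["wrist_force"],round(s["opening"],3))
for a in list(np.arange(.6,.05,-.1))+[.03,0]:
    r.line_to(bar(a),R,max_speed=.06); st(round(a,2))
r.pause(.2)
r.line_to(bar(0)-[0,0,.0008],R,max_speed=.03); st("seat")
r.let_go(); st("open"); b=bar(0); r.line_to(b-.05*R[:,2],max_speed=.08); r.line_to(b-.05*R[:,2]+[0,0,.12],max_speed=.15); r.pause(.3); st("up")
t=r.get_image("top")[130:260,225:315,::-1];s=r.get_image("side")[150:280,225:375,::-1]
o=np.zeros((520,760,3),np.uint8);o[:468,:324]=cv2.resize(t,None,fx=3.6,fy=3.6,interpolation=cv2.INTER_CUBIC);q=cv2.resize(s,None,fx=2.8,fy=2.8,interpolation=cv2.INTER_CUBIC);o[:q.shape[0],330:330+q.shape[1]]=q
cv2.imwrite("pics/t7.png",o)
```

```text
0.6 23.65 [ 0.4705 -0.0125  0.2463] [-7.8296 -0.667   2.3556] 0.125
0.5 24.11 [ 0.4608 -0.0124  0.2298] [-6.8321  0.3617  2.8703] 0.123
0.4 24.57 [ 0.4525 -0.0122  0.2121] [-5.9316 -0.357   0.4179] 0.12
0.3 25.02 [ 0.4466 -0.0121  0.195 ] [-0.6978 -0.5359 -1.5622] 0.127
0.2 25.48 [ 0.4419 -0.012   0.1764] [ 5.1461 -0.2921 -3.3291] 0.121
0.1 25.94 [ 0.4392 -0.012   0.1578] [ 6.1914 -0.5286 -2.4442] 0.124
0.03 26.31 [ 0.4382 -0.012   0.1443] [ 5.2482 -0.4954 -2.3274] 0.125
0 26.56 [ 0.4383 -0.012   0.1399] [ 1.4649 -0.1596  5.334 ] 0.121
seat 27.01 [ 0.4383 -0.012   0.1399] [-1.2032  0.8377  9.2213] 0.119
open 27.73 [ 0.438  -0.012   0.1392] [ 0.6978 -0.0853  0.1902] 0.999
up 29.76 [ 0.4139 -0.0115  0.3034] [-0.4187 -0.859   0.1697] 0.995
```

View pics/t7.png

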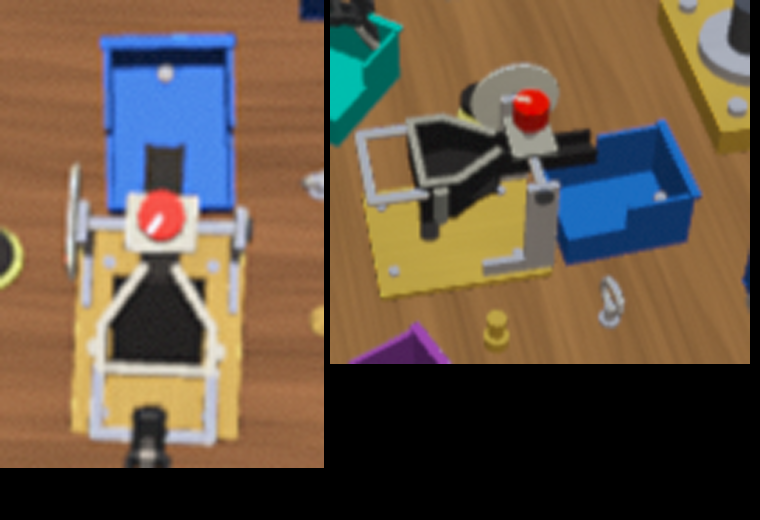

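The housing is level, the plug stripe is unchanged, the ball is at rest in the bin, and the gripper is clear.

```bash
python3 -c "
from h import *
print(r.finish_job())"
```

```text
the job is handed in; nothing more can be done
None
```

I handed the job in at about 30 s. The plug is at its stop, the ball is in the blue bin and the housing is back level. The final pictures show this, but the hand-in returned no verdict.

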